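# Set the kiln's over-temperature limiter by its outer ring

### The arm

A 6-joint arm with a two-finger parallel gripper is mounted at the origin on the work surface. World frame = base frame: x ahead of the robot, y to its left, z up, the work surface at z = 0. Lengths are in m, angles in rad, forces in N, time in s.
With the tool pointing down it reaches from about 0.4 to 0.825 m from the base axis. Payload 7 kg.
Tool frame: the origin (TCP) lies midway between the tips of the shut fingers; the grasp point (between the pads) lies 19 mm behind it; z points along the fingers, x is the direction in which the jaws open and shut, and the axes are right-handed (so a half turn about z gives the same grasp; the last joint's range is limited). The gripper opens to 85 mm and grips with 20 to 120 N. Pads are 22 mm wide; open, the fingers measure 114 mm over their backs; the gripper's body (76 mm by 85 mm) begins 54 mm behind the grasp point. The pads swing forward as they close: fully open they stand 13 mm farther back than shut.
Start: joints at [-0.837, 0.359, 0.012, 0, -1.224, -0.288], TCP at [0.291, -0.609, 0.231] pointing down, gripper open.
Joint ranges: [-3.07, 3.07], [-1.43, 2.12], [-1.02, 1.25], [-3.03, 1.67], [-3.05, -0], [-3.03, 3.03]. Speed limits (rad/s): [2.39, 2.39, 3.01, 3.14, 3.14, 3.14].

### API

Orientations are given as a unit quaternion [w, x, y, z].
In Python, from station import env, grab_frame, camera_params gives the robot as it stands. The module is installed in compiled form; this text tells all that it offers.
- The arm moves only by the tool arm_command, never from a script. Its argument "rows" is a list of rows, each a list of 6 numbers: the shift along the world's x, y, z in units of 25 mm (1.0 is 25 mm), then the turn, a rotation vector about the world's x, y, z in units of 10 degrees (1.0 is 10 degrees). In form: [[x, y, z, ax, ay, az], ...]. A call has 1 to 12 rows; each row is the pose to reach, as a shift and turn from the pose measured when the call began; what a row does not reach only later rows make up. A row lasts 1/8 s, in which the tool goes at most 62.5 mm and 10.7 degrees, less where a joint would pass 70% of its speed; a pose out of reach is approached as far as the arm can. A call with a gripper value outside its range is refused whole. "grip" is the opening, from 0 (shut) to 1 (fully open), set as the call begins (left out, the last holds). The fingers move at their own pace and stop on an object; the grip force is fixed at half the most. Time passes only in rows, so rows that repeat a pose let the fingers close. It gives the time, the measured TCP pose, the force and the opening at its end, in the units of the state.
- env.observe(): the state, without advancing time (a new reading comes with each control period).
- grab_frame(name): name is "side" or "top" or "wrist"; returns the picture (400x640x3 uint8, blue, green, red); there is no depth.
- camera_params(name): a dict with "vertical_fov" (degrees; the focal length in pixels is half the picture's height over the tangent of half this angle, whatever the lens; pixels are square), "cx", "cy" (the principal point, pixels), "R" (3x3) and "t" (3): a world point X has camera coordinates R X + t. Camera axes: x right, y down, z forward; pixel columns grow to the right and rows downward; lengths in m; the calibration is good to about 2 mm. A picture is of the moment at which its call begins: read the wrist's pose just before it. camera_params takes no time and is no camera call; for the wrist camera it gives the pose at the moment of the call.
- env.close_job(): hands the job in, once; it reports no verdict.
The state is a dict: "time": time; "qpos": joint angles; "qd": joint speeds; "effort": joint torques, N m; "eef_pos": TCP position; "tool_rot": TCP orientation; "contact_force": force on the tool from outside, world axes, zero at the start; "moment": the same for the moment, N m; "gripper_width": opening from 0.0 (shut) to 1.0 (fully open).
Only numpy, scipy, OpenCV 4.12 (cv2) and the standard library are available. Lean on these libraries where they do the work, as an engineer would, in place of code of your own. Each camera call takes 0.05 s, during which the arm holds its last target.

### The job

Set the kiln limiter: grip only the outer, ribbed ring of the two concentric knobs, press it down gently until you feel its clutch bite, and turn it while pressed until the dark needle on the dial points at the little brass marker block; then let the ring spring back up. Once the needle is set, press the push button on the small station right down to arm the limiter and let it go. Do not turn the inner knob, do not push the needle or the marker with the gripper, never press the ring hard, and leave the pottery and tools on the bench where they are.

Things in the scene. Friction and masses are not known exactly. Their poses are not given: they have to be found in the camera images.
- limiter: Kiln limiter: fixed grey steel box 160 x 160 x 70 mm; origin at the centre of its underside on the bench, z up. A round aluminium dial face (radius 66 mm, black tick lines) covers its top, 71 mm above the bench. On its vertical centre axis sit, from below, the needle, the outer ring and the inner knob. Place and yaw vary.
- ring: Outer knob: black ribbed ring, 58 mm diameter, 22 mm tall; origin at the centre of its underside, 16 mm above the dial face when up; below it only a thin post and the 3 mm high needle. Turns endlessly and freely, which alone does nothing; pressed straight down onto its clutch plate it carries the needle round with it without play. Grip its sides from above, fingers astride the inner knob.
- ring_grip (a point): Point on the ring's axis 19 mm above its underside (3 mm below its top rim): a good height for the middle of the finger pads. Fingertips 19 mm below it stay 6 mm off the dial face with the ring pressed 10 mm.
- ring_press (a joint): How far the ring is pressed down, m: 0 up, 0.013 fully down. A weak spring (about 1 to 2.5 N) lifts it. Somewhere from 1 to 6 mm down (differs each time, unseen) it meets the clutch plate, on a stiff spring (8 N per mm): with under about 5 N on the plate it slips; 11 to 15 N of press is right; over 20 N on the plate spoils the clutch.
- inner_line (a point): End of the white line on top of the inner knob, 12 mm from the axis. The inner knob is plain grey, 26 mm diameter, stands above the ring, its top 61 mm above the dial face (26 mm above ring_grip), and turns at the lightest touch. It must stay as it is.
- needle: The dial's needle with its hub: dark steel, low (3 mm) on the dial face under the ring; origin on the vertical axis at the dial face, x axis along the needle towards its tip. Stays where it is left (friction 0.05 N m). It starts 0.5 to 1.3 rad clockwise (seen from above) of the marker.
- needle_tip (a point): Tip of the needle, 48 mm from the axis; the needle is 4 mm wide and sticks out 19 mm beyond the ring.
- marker_nose (a point): Point 48 mm from the axis straight in front (inwards) of the marker, a brass block 10 mm long, 7 mm wide, 6 mm tall that stands on the dial face from 51.5 to 61.5 mm from the axis. The tip is on the marker when needle_tip lies at this point. The marker's place on the dial varies; it is held by friction only and must not be moved.
- station: Push-button station: fixed grey box 90 x 90 x 50 mm, origin at the centre of its underside; a black round push button in a dark housing in the middle of its top, a small amber lamp near one corner. Place and yaw vary, and it and the limiter may have changed sides.
- pushbtn_top (a point): Centre of the top of the push button, 28 mm diameter, vertical travel 6 mm, fully down at 5 N.
- pushbtn (a joint): How far the button is pressed, m: 0 up, 0.006 fully down.
- brush: Bystander: paint brush 170 mm lying on the bench, about 20 mm high.
- rib: Bystander: flat dark wooden potter's rib 100 x 30 x 6 mm, on the bench.
- bowl: Bystander: terracotta bowl, 110 mm wide, 50 mm tall.
- plate: Bystander: white plate, 160 mm wide, 20 mm tall.
- glaze_jar: Bystander: closed glass jar, 72 mm wide, 90 mm tall.
- mug: Bystander: terracotta mug, 76 mm wide, 85 mm tall.
- cone_stand: Bystander: small plaster cone on a round foot, 60 mm wide, 50 mm tall.

How it is judged:
On the way, in this order (a step that is already met when the one before it is completed fails the run):
1. the needle points at the marker and the ring has been let go and is up again (horizontal distance between needle_tip and marker_nose below 0.005 m and value of joint ring_press below 0.001 m and contact force between the fingers and ring below 0.1 N), for 0.2 s.
2. the button is pressed right down (value of joint pushbtn above 0.0045 m and horizontal distance between needle_tip and marker_nose below 0.005 m), for 0.05 s.
At the end, for the whole second after the job is handed in: The needle's tip is within 5 mm of the point in front of the marker, the ring is up again (within 1 mm) and the button is up again (within 1.5 mm) (horizontal distance between needle_tip and marker_nose below 0.005 m and value of joint ring_press below 0.001 m and value of joint pushbtn below 0.0015 m); the robot touches nothing.
It fails at once if the ring is pressed onto its clutch with more than 20 N (contact force between ring and needle above 20 N).
It fails at once if the inner knob is turned (its line moves more than 2 mm) (distance of inner_line from where it was at the start of the episode above 0.002 m).
It fails at once if the gripper pushes the needle (over 1 N) or the marker is shifted by more than 2.5 mm (distance of marker_nose from where it was at the start of the episode above 0.0025 m or contact force between the fingers and needle above 1 N).
It fails at once if the button is pressed before the needle is set (value of joint pushbtn above 0.003 m and horizontal distance between needle_tip and marker_nose above 0.006 m).
It fails at once if a bystander is moved by more than 30 mm (distance of any of brush, rib, bowl, plate, glaze_jar, mug, cone_stand from where it was at the start of the episode above 0.03 m).
It also fails if it takes over 58 s, if anything falls off the work surface, if the arm or the gripper's body presses on something with over 40 N, if the wrist force passes 120 N, or if a joint passes its speed limit or range.

## Working session

There is one attempt and no reset: what is moved stays moved. The work goes in short steps, Python scripts to look and compute and a tool call to move; the robot and the scene stay as the last step left them, time stands still between calls to the robot, and variables do not carry over. Pictures are saved under pics/ and viewed, and the job is handed in when it is done.

Besides the shell and the picture viewer there is one more tool, called after "Call:" by a JSON object that holds its "fn" and its "kwargs", one argument or row to a line. arm_command: Moves the arm, as the interface text tells. Its arguments: {"type":"object","properties":{"rows":{"type":"array","items":{"type":"array","items":{"type":"number"}}},"grip":{"type":"number"}},"required":["rows"]}

```bash
mkdir -p pics; python3 - <<'E'
from station import env, grab_frame, camera_params
import cv2
for n in("top","side","wrist"):
    print(n,camera_params(n)); cv2.imwrite(f"pics/{n}0.png",grab_frame(n))
print(env.observe())
E
```

```text
top {'vertical_fov': 44.044354880435264, 'cx': 324.5304733880745, 'cy': 188.5905181285203, 'R': array([[ 1.49279786e-02, -9.99888218e-01, -8.41013195e-04],
       [-9.95845443e-01, -1.47920478e-02, -8.98501483e-02],
       [ 8.98276643e-02,  2.17880025e-03, -9.95954941e-01]]), 't': array([0.01533844, 0.57318152, 1.48260101])}
side {'vertical_fov': 42.99209767077058, 'cx': 320.63391925304205, 'cy': 192.3714451169556, 'R': array([[-0.99780455, -0.06391363,  0.01735282],
       [-0.05240932,  0.60184188, -0.79689373],
       [ 0.04048872, -0.79605364, -0.60387024]]), 't': array([0.56106592, 0.11768317, 1.36148351])}
wrist {'vertical_fov': 67.90538471675363, 'cx': 322.21501445928527, 'cy': 200.9272852339134, 'R': array([[-0.43134695,  0.90218503,  0.00140911],
       [ 0.86953812,  0.41532063,  0.26723068],
       [ 0.24050629,  0.11649442, -0.96363156]]), 't': array([ 0.67332493, -0.03398708,  0.37818737])}
{'time': 0.15, 'qpos': array([-8.36894597e-01,  3.59256959e-01,  1.12783886e-02, -2.35228489e-04,
       -1.22410281e+00, -2.88101968e-01]), 'qd': array([-0.00090207, -0.00346431,  0.00401631,  0.00193336, -0.00154958,
       -0.00083549]), 'effort': array([-1.28654530e-03, -5.83877242e+01,  2.93651372e+01,  6.94053277e+00,
       -4.26398939e-03, -2.56803065e-05]), 'eef_pos': array([ 0.29086452, -0.60872018,  0.23056397]), 'tool_rot': array([-5.88524235e-04,  5.33334974e-01,  8.45903884e-01,  2.80556562e-04]), 'contact_force': array([ 1.2524808 , -0.18080422,  0.82112311]), 'moment': array([-0.00510907,  0.02243393,  0.00959498]), 'gripper_width': 1.003028257774915}
```

View pics/top0.png

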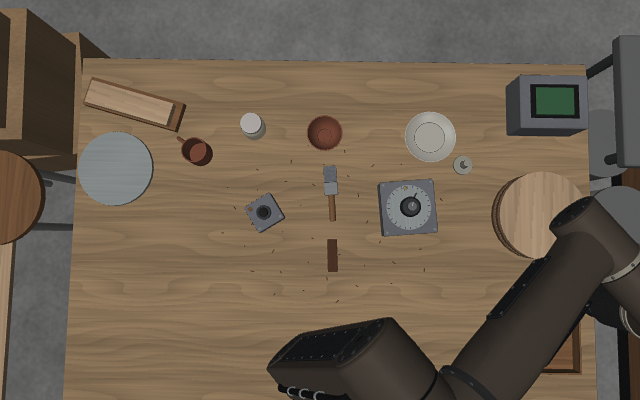

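View pics/side0.png

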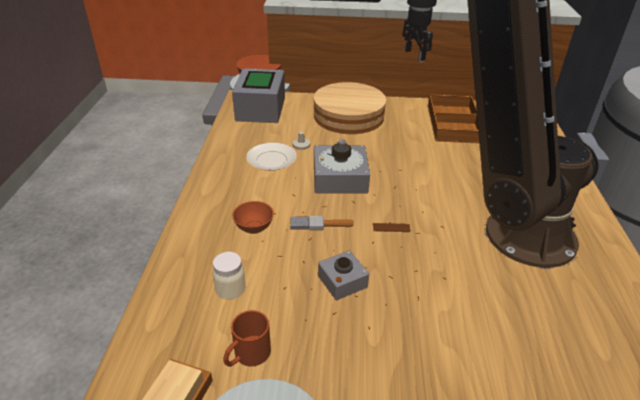

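View pics/wrist0.png

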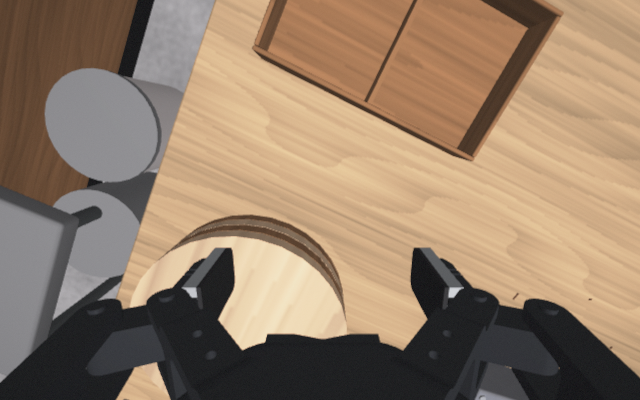

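The top view shows the limiter near (408,207), with its knob at (411,206), and the station near (264,212). Next I'll enlarge both.

```bash
cat > h.py <<'E'
import numpy as np,cv2
from station import env, grab_frame, camera_params
def ray(c,px,z):
    f=200/np.tan(np.radians(c['vertical_fov']/2))
    d=c['R'].T@np.array([(px[0]-c['cx'])/f,(px[1]-c['cy'])/f,1]); o=-c['R'].T@c['t']
    return o+d*(z-o[2])/d[2]
def proj(c,X):
    f=200/np.tan(np.radians(c['vertical_fov']/2)); p=c['R']@np.asarray(X)+c['t']
    return np.array([c['cx'],c['cy']])+f*p[:2]/p[2]
def crop(img,x0,y0,w,h,s,fn):
    cv2.imwrite(fn,cv2.resize(img[y0:y0+h,x0:x0+w],None,fx=s,fy=s,interpolation=cv2.INTER_CUBIC))
E
python3 - <<'E'
from h import *
t=cv2.imread('pics/top0.png')
a=cv2.resize(t[170:245,370:447],None,fx=8,fy=8,interpolation=cv2.INTER_CUBIC);cv2.imwrite('pics/lim0.png',a)
crop(t,235,180,60,60,8,'pics/st0.png')
c=camera_params('top')
print(ray(c,(411,206),.132),ray(c,(264,212),.07))
E
```

```text
[ 0.5175549  -0.22139599  0.132     ] [0.49695626 0.20119829 0.07      ]
```

View pics/lim0.png

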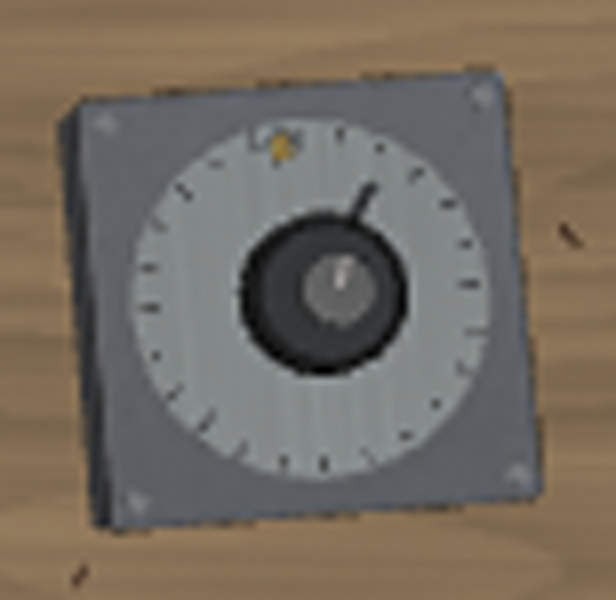

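View pics/st0.png

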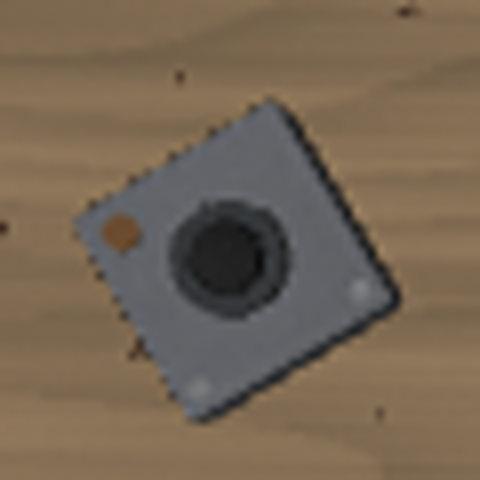

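```bash
python3 - <<'E'
from h import *
c=camera_params('top'); w=camera_params('wrist')
L=lambda u,v:(370+(u+.5)/8-.5,170+(v+.5)/8-.5)
C=ray(c,L(311,299),.071);K=ray(c,L(340,290),.132);N=ray(c,L(374,185),.074);M=ray(c,L(282,143),.077)
B=ray(c,(235+(225.5)/8-.5,180+257.5/8-.5),.062)
print(C,K,N,M,B)
for P in(N,M): d=P-C;print(np.hypot(*d[:2]),np.degrees(np.arctan2(d[1],d[0])))
p=-w['R'].T@w['t'];print(p,w['R'][2])
from scipy.spatial.transform import Rotation as R
q=env.observe()['tool_rot'];r=R.from_quat(q[[1,2,3,0]]).as_matrix();print(r, r.T@(p-env.observe()['eef_pos']))
E
```

```text
[ 0.51817795 -0.22441296  0.071     ] [ 0.51812991 -0.22439788  0.132     ] [ 0.56043043 -0.24714762  0.074     ] [ 0.57519742 -0.21274261  0.077     ] [0.49815119 0.20610467 0.062     ]
0.047980587462814216 -28.283222989894007
0.05820151275110531 11.567142719077223
[ 0.22904795 -0.63744089  0.3726887 ] [ 0.24060159  0.11631103 -0.96362992]
[[-4.31106918e-01  9.02300582e-01 -6.96408619e-04]
 [ 9.02299921e-01  4.31107454e-01  1.10240889e-03]
 [ 1.29493113e-03 -1.53113345e-04 -9.99999150e-01]] [ 0.0009189  -0.0681806  -0.14211323]
```

Measured so far: axis about (0.518, -0.224), needle at -28°, marker at +11.6°. The needle needs about +40° counterclockwise. I'm moving above the limiter, with the jaws at about 75°.

Call:
{"fn": "arm_command", "kwargs": {
  "rows": [
    [1,1.7,0.2,0,0,-0.4],
    [2,3.4,0.4,0,0,-0.8],
    [3,5.1,0.6,0,0,-1.2],
    [4,6.8,0.8,0,0,-1.6],
    [5,8.5,0.8,0,0,-2.0],
    [6,10.2,0.8,0,0,-2.5],
    [7,11.9,0.8,0,0,-3.0],
    [8,13.6,0.8,0,0,-3.5],
    [9.1,15.38,0.8,0,0,-4],
    [9.1,15.38,0.8,0,0,-4],
    [9.1,15.38,0.8,0,0,-4]
  ],
  "grip": 1
}}

```text
time: 1.52
eef_pos: [0.5182, -0.224, 0.2503]
tool_rot: [-0.001, 0.79, 0.613, 0.0]
contact_force: [-0.8, -0.3, 0.4]
gripper_width: 1.001
```

```bash
python3 - <<'E'
from h import *
import json
o=env.observe();print(o['eef_pos'],o['qpos'],o['contact_force'])
c=camera_params('wrist');im=grab_frame('wrist');cv2.imwrite('pics/w1.png',im)
np.savez('w1.npz',**{k:np.array(v) for k,v in c.items()})
E
```

```text
[ 0.51822424 -0.22398163  0.25033258] [-6.22387704e-02  1.66076584e-01 -2.05303753e-01 -1.39306009e-03
 -1.19994940e+00 -1.75906042e+00] [-0.83366478 -0.26561853  0.38331153]
```

View pics/w1.png

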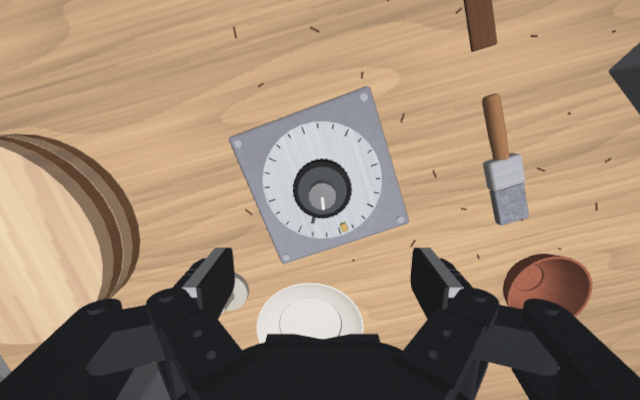

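The wrist view shows the dial centred near (322,180), the knob top at (322,195), the needle tip at (313,220) and the brass marker at (344,228). Enlarging.

```bash
python3 - <<'E'
from h import *
crop(cv2.imread('pics/w1.png'),255,110,134,140,5,'pics/w1c.png')
E
```

```text
(no output)
```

View pics/w1c.png

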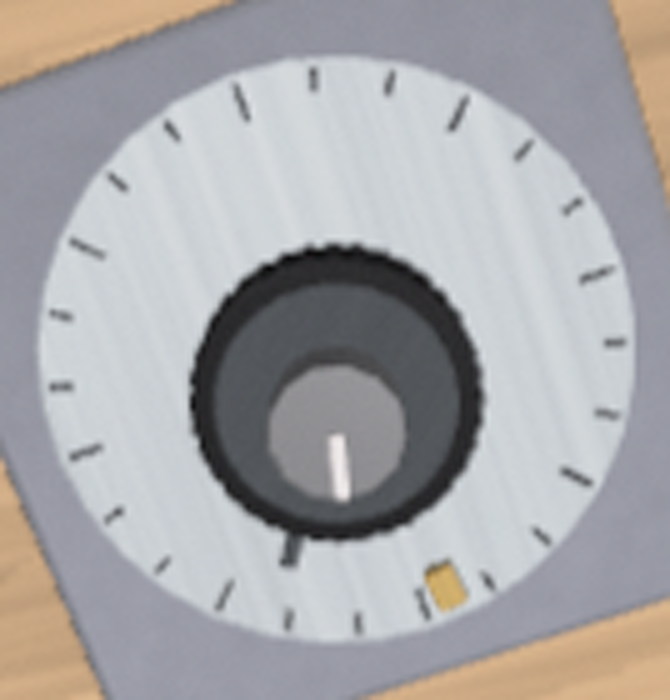

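```bash
cat > m.py <<'E'
from h import *
def meas(c,x0,y0,s,edges,knob,tip,mark):
    L=lambda p:(x0+(p[0]+.5)/s-.5,y0+(p[1]+.5)/s-.5)
    E=np.array([ray(c,L(p),.071)[:2] for p in edges])
    A=np.c_[2*E,np.ones(len(E))];x=np.linalg.lstsq(A,(E**2).sum(1),rcond=None)[0]
    C=x[:2];print('dial',C,'r',np.sqrt(x[2]+C@C));
    K=ray(c,L(knob),.132)[:2];print('knob',K)
    for ax in (C,K):
        a=[]
        for P,z in((tip,.074),(mark,.077)):
            d=ray(c,L(P),z)[:2]-ax;a.append(np.degrees(np.arctan2(d[1],d[0])));print(' r',np.hypot(*d),'ang',a[-1])
        print(' turn',a[1]-a[0])
E
python3 - <<'E'
from m import *
c=dict(np.load('w1.npz'))
meas(c,255,110,5,[(38,345),(636,345),(335,55),(335,642),(541,135),(130,555)],(337,432),(289,566),(449,590))
E
```

```text
dial [ 0.51750139 -0.22330111] r 0.06573849620005975
knob [ 0.51725017 -0.22338666]
 r 0.047543631579631145 ang -27.813487769855186
 r 0.05679740421490191 ang 11.929531125852852
 turn 39.74301889570804
 r 0.04772629584472925 ang -27.581931325140072
 r 0.05706088547179695 ang 11.961436039622539
 turn 39.54336736476261
```

Call:
{"fn": "arm_command", "kwargs": {
  "rows": [
    [-0.03,0.02,-1.5,0,0,0],
    [-0.03,0.02,-3,0,0,0],
    [-0.03,0.02,-4.2,0,0,0],
    [-0.03,0.02,-5,0,0,0],
    [-0.03,0.02,-5.8,0,0,0],
    [-0.03,0.02,-6.4,0,0,0],
    [-0.03,0.02,-6.7,0,0,0],
    [-0.03,0.02,-6.7,0,0,0],
    [-0.03,0.02,-6.7,0,0,0]
  ]
}}

```text
time: 2.7
eef_pos: [0.5177, -0.2242, 0.0836]
tool_rot: [-0.0, 0.79, 0.613, 0.001]
contact_force: [1.4, -0.1, 0.8]
gripper_width: 0.997
```

```bash
python3 - <<'E'
from h import *
o=env.observe();print(o['eef_pos'],o['contact_force'])
im=grab_frame('wrist');cv2.imwrite('pics/w2.png',im)
im=grab_frame('side');crop(im,270,100,140,110,5,'pics/s2.png')
E
```

```text
[ 0.51769742 -0.22415508  0.08357177] [ 1.38646324 -0.13421352  0.79608713]
```

View pics/w2.png

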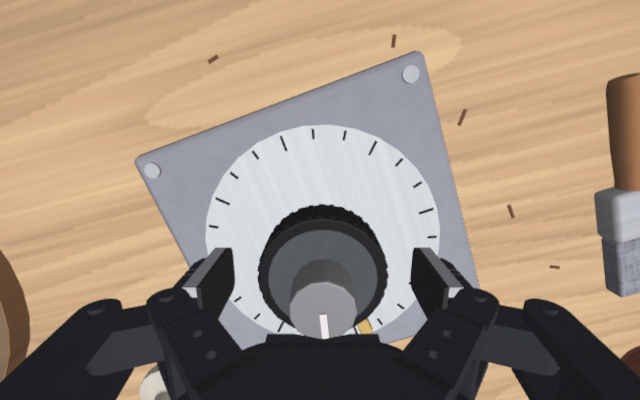

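View pics/s2.png

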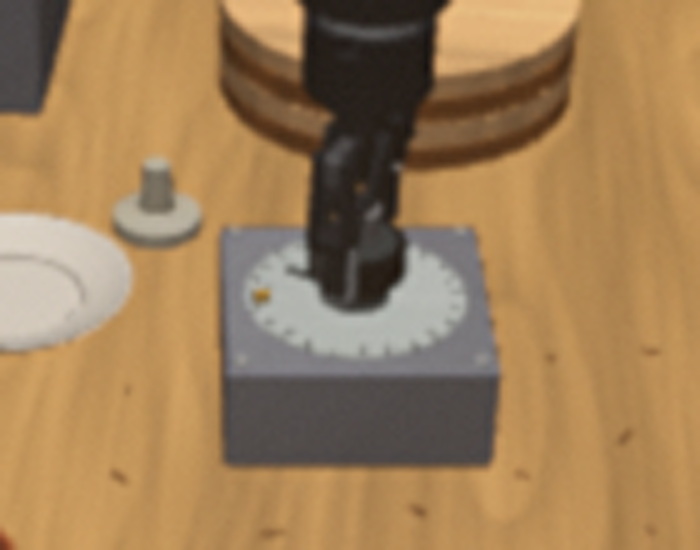

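The ring sits midway between the open fingers, and the side view also shows the needle and marker. Closing on the ring.

Call:
{"fn": "arm_command", "kwargs": {
  "rows": [
    [0,0,0,0,0,0],
    [0,0,0,0,0,0],
    [0,0,0,0,0,0],
    [0,0,0,0,0,0],
    [0,0,0,0,0,0],
    [0,0,0,0,0,0]
  ],
  "grip": 0.3
}}

```text
time: 3.55
eef_pos: [0.5179, -0.2242, 0.0837]
tool_rot: [0.0, 0.79, 0.613, 0.001]
contact_force: [0.9, -2.5, 2.3]
gripper_width: 0.656
```

```bash
python3 - <<'E'
from h import *
o=env.observe();print(o['eef_pos'],o['contact_force'],o['moment'],o['gripper_width'])
im=grab_frame('wrist');cv2.imwrite('pics/w3.png',im)
im=grab_frame('side');crop(im,270,100,140,110,5,'pics/s3.png')
E
```

```text
[ 0.51792635 -0.22415803  0.08372576] [ 0.9075349  -2.46956646  2.28010065] [-0.74146814 -0.22919331  0.03006591] 0.6560046922763212
```

View pics/w3.png

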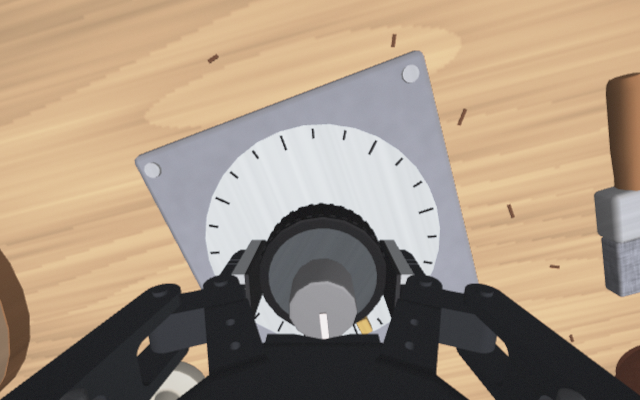

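View pics/s3.png

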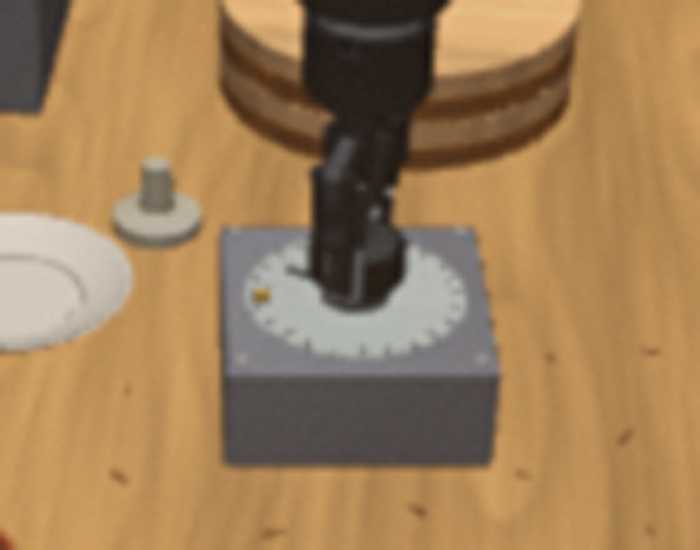

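Gripped: opening 0.656, ring held squarely. Now I'll press in small steps and watch the vertical force.

Call:
{"fn": "arm_command", "kwargs": {
  "rows": [
    [0,0,-0.02,0,0,0],
    [0,0,-0.04,0,0,0],
    [0,0,-0.04,0,0,0]
  ]
}}

```text
time: 4.03
eef_pos: [0.5179, -0.2242, 0.0827]
tool_rot: [0.0, 0.79, 0.613, 0.001]
contact_force: [-0.9, -1.7, 1.3]
gripper_width: 0.662
```

Call:
{"fn": "arm_command", "kwargs": {
  "rows": [
    [0,0,-0.02,0,0,0],
    [0,0,-0.04,0,0,0],
    [0,0,-0.04,0,0,0]
  ]
}}

```text
time: 4.4
eef_pos: [0.5179, -0.2242, 0.0816]
tool_rot: [0.0, 0.79, 0.613, 0.001]
contact_force: [0.8, -2.4, 1.6]
gripper_width: 0.661
```

Call:
{"fn": "arm_command", "kwargs": {
  "rows": [
    [0,0,-0.02,0,0,0],
    [0,0,-0.03,0,0,0],
    [0,0,-0.03,0,0,0]
  ]
}}

```text
time: 4.78
eef_pos: [0.5179, -0.2242, 0.0809]
tool_rot: [0.0, 0.79, 0.613, 0.001]
contact_force: [0.1, -1.7, 1.5]
gripper_width: 0.658
```

Call:
{"fn": "arm_command", "kwargs": {
  "rows": [
    [0,0,-0.02,0,0,0],
    [0,0,-0.03,0,0,0],
    [0,0,-0.03,0,0,0]
  ]
}}

```text
time: 5.15
eef_pos: [0.5179, -0.2242, 0.0801]
tool_rot: [0.0, 0.79, 0.613, 0.001]
contact_force: [0.2, -2.2, 2.0]
gripper_width: 0.654
```

Call:
{"fn": "arm_command", "kwargs": {
  "rows": [
    [0,0,-0.02,0,0,0],
    [0,0,-0.03,0,0,0],
    [0,0,-0.03,0,0,0]
  ]
}}

```text
time: 5.52
eef_pos: [0.5179, -0.2242, 0.0793]
tool_rot: [-0.0, 0.79, 0.613, 0.001]
contact_force: [0.2, -1.7, 1.6]
gripper_width: 0.654
```

```bash
python3 - <<'E'
from h import *
im=grab_frame('side');crop(im,270,100,140,110,5,'pics/s4.png')
im=grab_frame('wrist');crop(im,190,180,270,180,3,'pics/w4.png')
print(env.observe()['contact_force'])
E
```

```text
[ 0.67859911 -2.65583645  1.83118858]
```

View pics/s4.png

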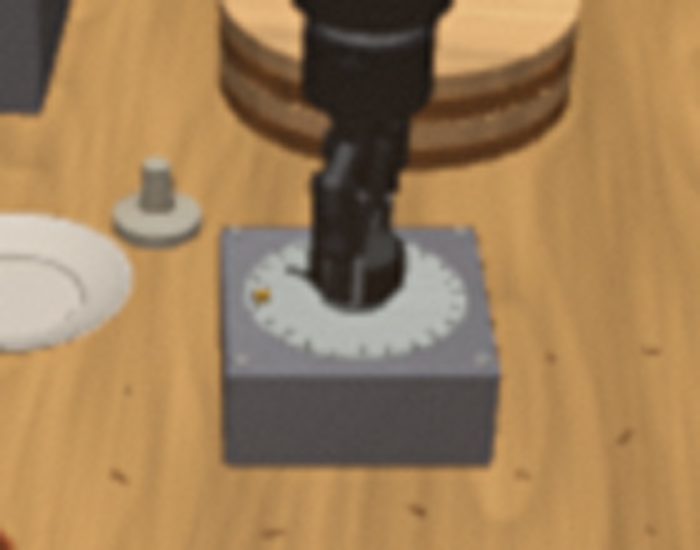

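View pics/w4.png

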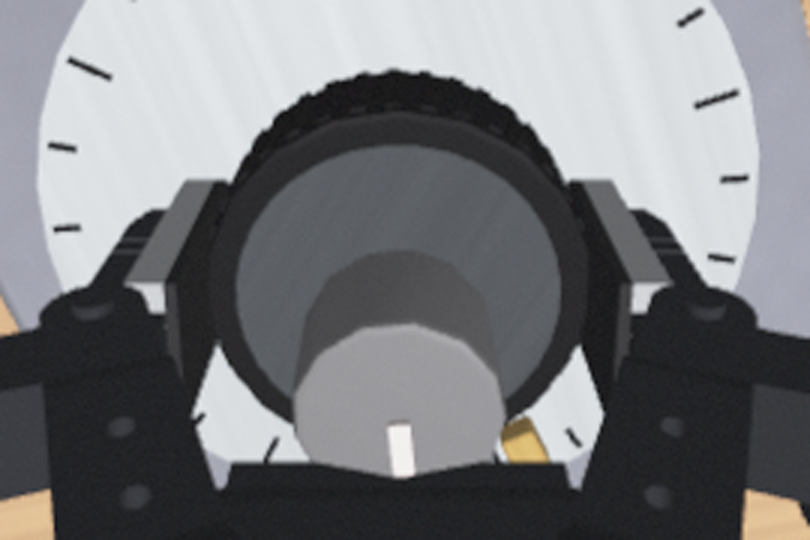

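The ring is moving down with the gripper, about 4.4 mm so far, with no bite yet. Continuing.

Call:
{"fn": "arm_command", "kwargs": {
  "rows": [
    [0,0,-0.02,0,0,0],
    [0,0,-0.03,0,0,0],
    [0,0,-0.03,0,0,0]
  ]
}}

```text
time: 6.0
eef_pos: [0.5179, -0.2242, 0.0786]
tool_rot: [0.0, 0.79, 0.613, 0.001]
contact_force: [0.7, -1.6, 2.4]
gripper_width: 0.657
```

Call:
{"fn": "arm_command", "kwargs": {
  "rows": [
    [0,0,-0.02,0,0,0],
    [0,0,-0.03,0,0,0],
    [0,0,-0.03,0,0,0]
  ]
}}

```text
time: 6.38
eef_pos: [0.5179, -0.2242, 0.078]
tool_rot: [0.0, 0.79, 0.613, 0.001]
contact_force: [-1.0, -0.7, 4.6]
gripper_width: 0.659
```

Call:
{"fn": "arm_command", "kwargs": {
  "rows": [
    [0,0,-0.02,0,0,0],
    [0,0,-0.02,0,0,0],
    [0,0,-0.02,0,0,0]
  ]
}}

```text
time: 6.75
eef_pos: [0.518, -0.2242, 0.0777]
tool_rot: [0.0, 0.79, 0.613, 0.001]
contact_force: [-1.4, -1.5, 5.5]
gripper_width: 0.657
```

```bash
python3 - <<'E'
from h import *
for i in range(3):
    o=env.observe();print(o['eef_pos'],o['contact_force']); grab_frame('side')
E
```

```text
[ 0.51795222 -0.22416914  0.07766914] [-1.41912241 -1.49803866  5.50947879]
[ 0.51792939 -0.22416972  0.07766283] [ 0.09648411 -0.87870869  6.42318086]
[ 0.51792112 -0.22415146  0.07766525] [-1.14944927 -0.554519    5.92874121]
```

Call:
{"fn": "arm_command", "kwargs": {
  "rows": [
    [0,0,-0.02,0,0,0],
    [0,0,-0.03,0,0,0],
    [0,0,-0.03,0,0,0]
  ]
}}

```text
time: 7.28
eef_pos: [0.518, -0.2242, 0.0773]
tool_rot: [0.0, 0.79, 0.613, 0.001]
contact_force: [-1.5, -0.2, 7.7]
gripper_width: 0.65
```

Call:
{"fn": "arm_command", "kwargs": {
  "rows": [
    [0,0,-0.02,0,0,0],
    [0,0,-0.04,0,0,0],
    [0,0,-0.04,0,0,0]
  ]
}}

```text
time: 7.65
eef_pos: [0.5179, -0.2242, 0.0769]
tool_rot: [0.0, 0.79, 0.613, 0.001]
contact_force: [-2.3, 0.7, 10.0]
gripper_width: 0.657
```

Call:
{"fn": "arm_command", "kwargs": {
  "rows": [
    [0,0,-0.02,0,0,0],
    [0,0,-0.04,0,0,0],
    [0,0,-0.04,0,0,0],
    [0,0,-0.04,0,0,0]
  ]
}}

```text
time: 8.15
eef_pos: [0.518, -0.2242, 0.0766]
tool_rot: [0.0, 0.79, 0.613, 0.001]
contact_force: [-3.9, -0.1, 10.4]
gripper_width: 0.658
```

```bash
python3 - <<'E'
from h import *
for i in range(3):
    o=env.observe();print(o['eef_pos'],o['contact_force'],o['moment']); grab_frame('side')
E
```

```text
[ 0.51797057 -0.22416794  0.07661395] [-3.87199098 -0.13336598 10.44930563] [ 0.13399668  1.02454893 -0.07246052]
[ 0.51795649 -0.22416676  0.07659392] [-1.74018817  0.5682247  11.79465358] [0.09418622 1.05021659 0.00441231]
[ 0.51795593 -0.22418041  0.07659894] [-2.14533558  0.50443544 10.59746025] [ 0.07151115  1.02099491 -0.00293221]
```

About 11 N of press. Starting the turn in small portions, keeping the downward bias.

Call:
{"fn": "arm_command", "kwargs": {
  "rows": [
    [0,0,-0.04,0,0,0.2],
    [0,0,-0.04,0,0,0.5],
    [0,0,-0.04,0,0,0.8],
    [0,0,-0.04,0,0,0.8]
  ]
}}

```text
time: 8.8
eef_pos: [0.518, -0.2243, 0.0765]
tool_rot: [0.001, 0.745, 0.667, 0.001]
contact_force: [-2.3, 0.2, 11.1]
gripper_width: 0.656
```

```bash
python3 - <<'E'
from h import *
for i in range(2):
    o=env.observe();q=o['tool_rot'];print(o['eef_pos'],o['contact_force'],o['moment'],np.degrees(2*np.arctan2(q[2],q[1]))); im=grab_frame('side')
crop(im,270,100,140,110,5,'pics/s5.png')
E
```

```text
[ 0.51796026 -0.2242818   0.07645516] [-2.2867146   0.22476034 11.13780086] [-0.0925698   1.13057055  0.00300092] 83.68004665220981
[ 0.51794256 -0.22428313  0.07646385] [-2.23944178 -0.97058547 10.71528754] [-0.02134686  1.15529986  0.01696322] 83.64888644601234
```

View pics/s5.png

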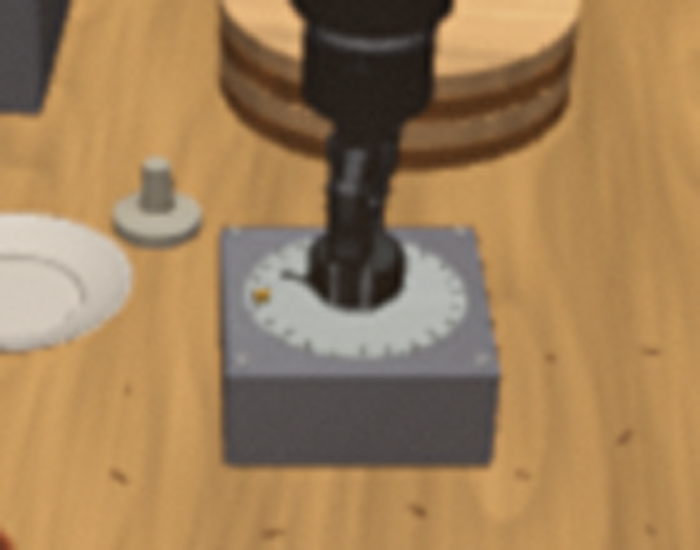

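```bash
python3 - <<'E'
from h import *
c=camera_params('side')
for a in(-27.8,-19.8,12,):
    r=np.radians(a);p=proj(c,[.5175+.048*np.cos(r),-.2235+.048*np.sin(r),.073]);print(a,(p-[270,100]+.5)*5)
E
```

```text
-27.8 [287.60751043 269.56182326]
-19.8 [282.58556972 274.83593914]
12 [277.13598842 298.61712503]
```

Call:
{"fn": "arm_command", "kwargs": {
  "rows": [
    [0,0,-0.04,0,0,0.3],
    [0,0,-0.04,0,0,0.6],
    [0,0,-0.04,0,0,0.9],
    [0,0,-0.04,0,0,1.2],
    [0,0,-0.04,0,0,1.2]
  ]
}}

```text
time: 9.52
eef_pos: [0.5179, -0.2244, 0.0764]
tool_rot: [0.001, 0.671, 0.741, 0.001]
contact_force: [-3.3, 0.4, 13.3]
gripper_width: 0.66
```

```bash
python3 - <<'E'
from h import *
for i in range(2):
    o=env.observe();q=o['tool_rot'];print(o['eef_pos'],o['contact_force'],o['moment'],np.degrees(2*np.arctan2(q[2],q[1]))); im=grab_frame('side')
crop(im,270,100,140,110,5,'pics/s6.png')
E
```

```text
[ 0.51793872 -0.22444211  0.0763539 ] [-3.28446383  0.35036621 13.33190061] [-0.12604846  1.21307428 -0.01044394] 95.6975012074646
[ 0.51792648 -0.2244246   0.07636296] [-3.56624336 -0.48361579 12.12415223] [-0.16766165  1.21870923  0.01713842] 95.66753970668043
```

View pics/s6.png

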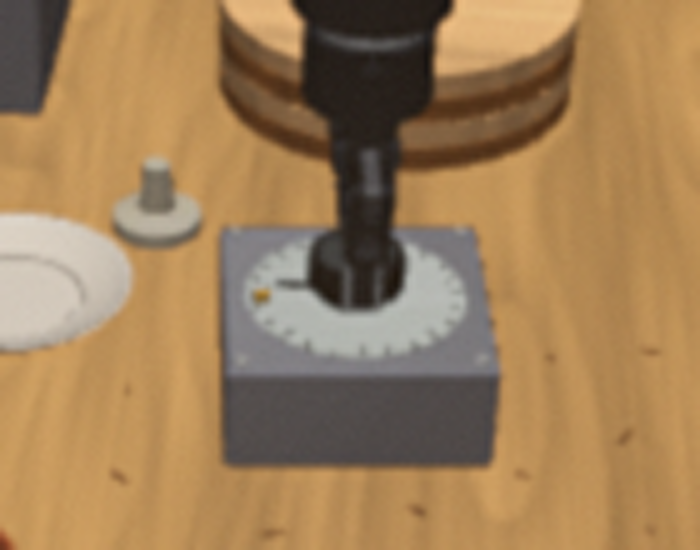

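The needle tracks the ring: the tip moved to (278,284), as predicted. Next turn.

Call:
{"fn": "arm_command", "kwargs": {
  "rows": [
    [0,0.01,-0.03,0,0,0.3],
    [0,0.01,-0.03,0,0,0.6],
    [0,0.01,-0.03,0,0,0.9],
    [0,0.01,-0.03,0,0,1.2],
    [0,0.01,-0.03,0,0,1.2]
  ]
}}

```text
time: 10.25
eef_pos: [0.518, -0.2246, 0.0765]
tool_rot: [0.001, 0.59, 0.808, 0.001]
contact_force: [-3.0, -1.3, 11.2]
gripper_width: 0.658
```

```bash
python3 - <<'E'
from h import *
for i in range(2):
    o=env.observe();q=o['tool_rot'];print(o['eef_pos'],o['contact_force'],o['moment'],np.degrees(2*np.arctan2(q[2],q[1]))); im=grab_frame('side')
crop(im,270,100,140,110,5,'pics/s7.png')
E
```

```text
[ 0.51795764 -0.22456082  0.07649117] [-2.96088939 -1.28471155 11.19983515] [-0.71220518  1.09292887  0.06908754] 107.71812407051054
[ 0.51797777 -0.22459102  0.07652341] [-2.44306695 -1.19496712 11.31660112] [-0.68282464  1.14497202  0.01218152] 107.68874622899021
```

View pics/s7.png

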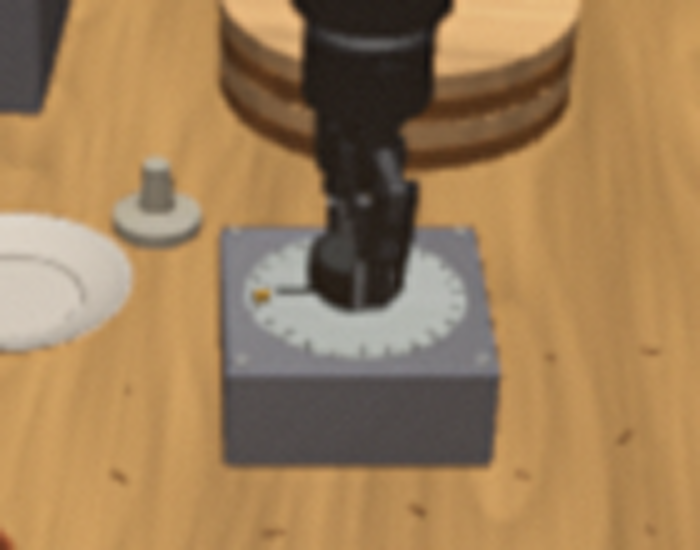

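Tip at (277,292); about 7.5° to go.

Call:
{"fn": "arm_command", "kwargs": {
  "rows": [
    [0,0,-0.04,0,0,0.25],
    [0,0,-0.04,0,0,0.5],
    [0,0,-0.04,0,0,0.75],
    [0,0,-0.04,0,0,0.75],
    [0,0,-0.04,0,0,0.75]
  ]
}}

```text
time: 10.98
eef_pos: [0.518, -0.2247, 0.0764]
tool_rot: [0.001, 0.536, 0.844, 0.001]
contact_force: [-3.6, -0.8, 12.2]
gripper_width: 0.658
```

```bash
python3 - <<'E'
from h import *
for i in range(2):
    o=env.observe();q=o['tool_rot'];print(o['eef_pos'],o['contact_force'],o['moment'],np.degrees(2*np.arctan2(q[2],q[1]))); im=grab_frame('side')
crop(im,305,135,70,50,10,'pics/s8.png')
E
```

```text
[ 0.51801527 -0.22469818  0.07640321] [-3.57206603 -0.80859648 12.17721836] [-0.01904066  1.14470941 -0.07945453] 115.19221112354343
[ 0.51799786 -0.22468479  0.07638266] [-2.84079652  0.16874625 11.68414278] [-0.02630676  1.08065946 -0.02694632] 115.19514021259052
```

View pics/s8.png

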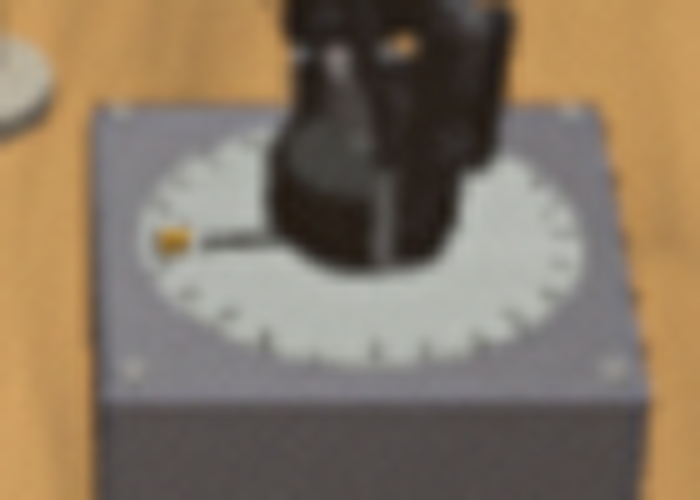

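The needle now points straight at the marker. Easing the ring up, then opening the fingers.

Call:
{"fn": "arm_command", "kwargs": {
  "rows": [
    [0,0,0.08,0,0,0],
    [0,0,0.16,0,0,0],
    [0,0,0.25,0,0,0],
    [0,0,0.25,0,0,0],
    [0,0,0.25,0,0,0]
  ]
}}

```text
time: 11.7
eef_pos: [0.518, -0.2247, 0.0825]
tool_rot: [0.001, 0.536, 0.844, 0.001]
contact_force: [0.3, -1.0, 1.9]
gripper_width: 0.657
```

Call:
{"fn": "arm_command", "kwargs": {
  "rows": [
    [0,0,0,0,0,0],
    [0,0,0,0,0,0],
    [0,0,0,0,0,0],
    [0,0,0,0,0,0],
    [0,0,0,0,0,0],
    [0,0,0,0,0,0]
  ],
  "grip": 1
}}

```text
time: 12.45
eef_pos: [0.518, -0.2246, 0.0825]
tool_rot: [0.001, 0.536, 0.844, 0.001]
contact_force: [-0.4, 0.1, -0.2]
gripper_width: 0.996
```

Call:
{"fn": "arm_command", "kwargs": {
  "rows": [
    [0,0,0.4,0,0,0],
    [0,0,1.2,0,0,0],
    [0,0,2.4,0,0,0],
    [0,0,3.6,0,0,0],
    [0,0,4.8,0,0,0],
    [0,0,5.6,0,0,0],
    [0,0,5.6,0,0,0]
  ]
}}

```text
time: 13.32
eef_pos: [0.519, -0.2249, 0.225]
tool_rot: [0.003, 0.536, 0.844, 0.002]
contact_force: [-0.5, -0.1, -0.3]
gripper_width: 0.996
```

```bash
python3 - <<'E'
from h import *
o=env.observe();print(o['time'],o['eef_pos'],o['contact_force'])
c=camera_params('wrist');im=grab_frame('wrist');cv2.imwrite('pics/w9.png',im);crop(im,250,100,150,140,5,'pics/w9c.png')
np.savez('w9.npz',**{k:np.array(v) for k,v in c.items()})
E
```

```text
13.325 [ 0.51895133 -0.22489277  0.2250095 ] [-0.49240615 -0.12587226 -0.34919127]
```

View pics/w9c.png

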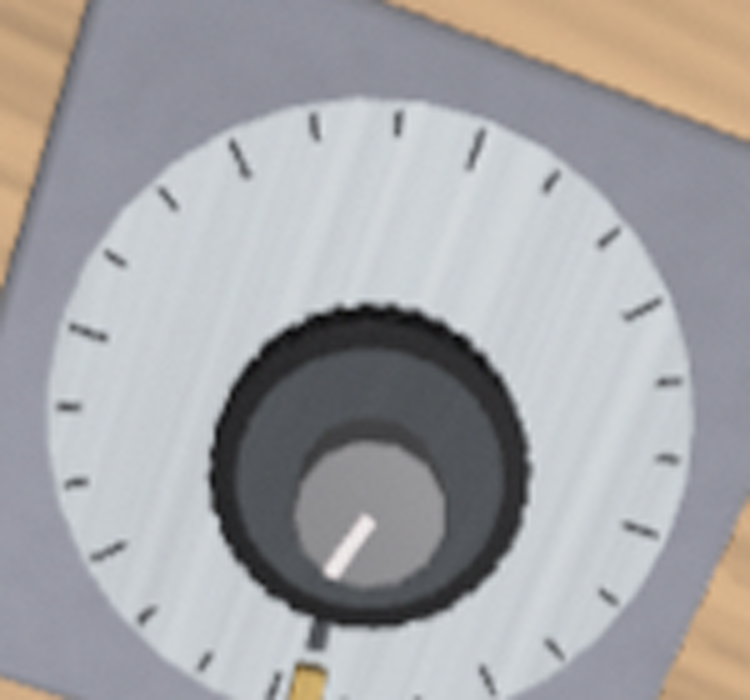

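The needle tip (317,649) lies straight in front of the marker (310,668) and the ring is up. Moving over to the station.

Call:
{"fn": "arm_command", "kwargs": {
  "rows": [
    [0,1.2,0.3,0,0,0],
    [-0.1,2.9,0.5,0,0,0],
    [-0.2,4.6,0.5,0,0,0],
    [-0.3,6.3,0.5,0,0,0],
    [-0.4,8.0,0.5,0,0,0],
    [-0.5,9.7,0.5,0,0,0],
    [-0.6,11.4,0.5,0,0,0],
    [-0.7,13.1,0.5,0,0,0],
    [-0.8,14.8,0.5,0,0,0],
    [-0.85,16.5,0.5,0,0,0],
    [-0.85,17.2,0.5,0,0,0],
    [-0.85,17.2,0.5,0,0,0]
  ],
  "grip": 0
}}

```text
time: 14.88
eef_pos: [0.4966, 0.2059, 0.2351]
tool_rot: [0.002, 0.535, 0.845, 0.001]
contact_force: [-0.2, -0.2, -0.7]
gripper_width: 0.0
```

```bash
python3 - <<'E'
from h import *
o=env.observe();print(o['time'],o['eef_pos'],o['contact_force'],o['gripper_width'])
c=camera_params('wrist');im=grab_frame('wrist');cv2.imwrite('pics/w10.png',im)
np.savez('w10.npz',**{k:np.array(v) for k,v in c.items()})
im=grab_frame('top');cv2.imwrite('pics/t10.png',im);crop(im,370,170,77,75,8,'pics/t10c.png')
im=grab_frame('side');cv2.imwrite('pics/s10.png',im);crop(im,305,240,80,70,8,'pics/s10c.png')
E
```

```text
14.875 [0.49658768 0.20590663 0.23513741] [-0.2405538  -0.2081063  -0.66330094] 0.0001779391066157272
```

View pics/w10.png

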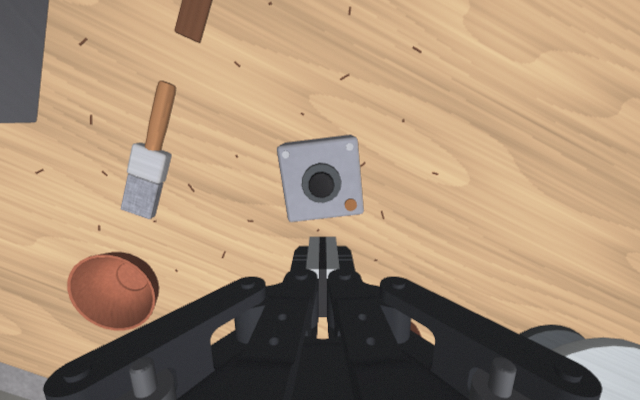

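View pics/t10c.png

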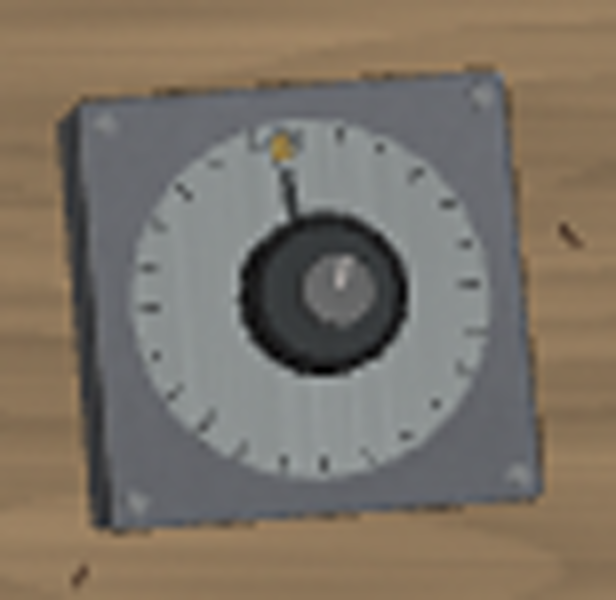

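View pics/s10c.png

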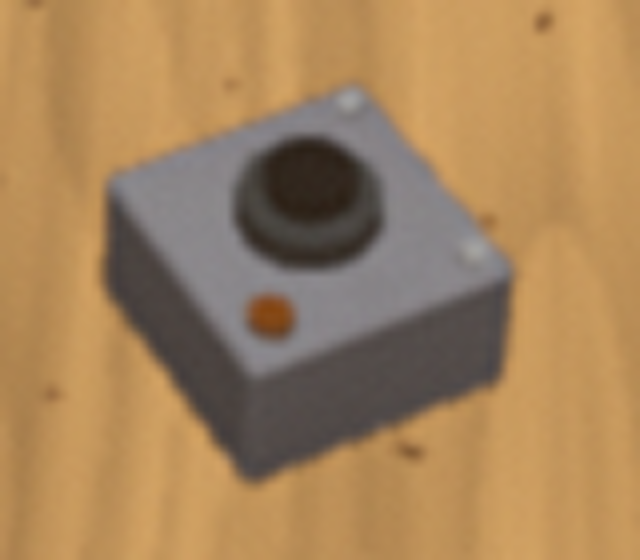

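```bash
python3 - <<'E'
from h import *
crop(cv2.imread('pics/w10.png'),265,120,110,110,6,'pics/w10c.png')
w=dict(np.load('w10.npz'));s=camera_params('side');t=camera_params('top')
px={'w':(w,(321,185)),'s':(s,(305+313.5/8-.5,240+179.5/8-.5)),'t':(t,(235+225.5/8-.5,180+257.5/8-.5))}
for z in(.05,.06,.065,.07,.075,.08): print(z,*[ray(c,p,z)[:2].round(4) for c,p in px.values()])
E
```

```text
0.05 [0.5011 0.2071] [0.4965 0.1875] [0.4986 0.2076]
0.06 [0.499  0.2062] [0.4966 0.1976] [0.4982 0.2064]
0.065 [0.498  0.2057] [0.4967 0.2026] [0.498  0.2057]
0.07 [0.497  0.2053] [0.4968 0.2076] [0.4978 0.2051]
0.075 [0.4959 0.2048] [0.4969 0.2127] [0.4976 0.2045]
0.08 [0.4949 0.2044] [0.497  0.2177] [0.4974 0.2038]
```

View pics/w10c.png

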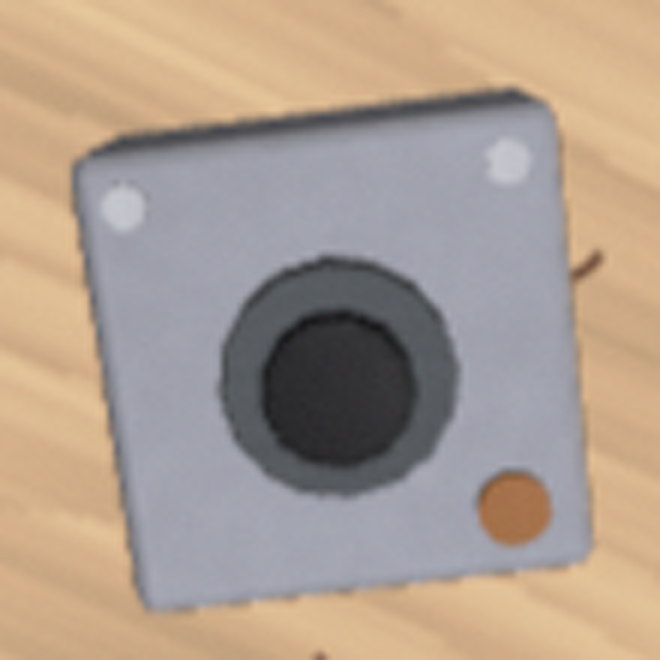

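Triangulated button top: about (0.497, 0.205, 0.068). Descending to about 10 mm above it.

Call:
{"fn": "arm_command", "kwargs": {
  "rows": [
    [0.03,-0.02,-1.2,0,0,0],
    [0.03,-0.02,-2.6,0,0,0],
    [0.03,-0.02,-4,0,0,0],
    [0.03,-0.02,-5.2,0,0,0],
    [0.03,-0.02,-6,0,0,0],
    [0.03,-0.02,-6.2,0,0,0],
    [0.03,-0.02,-6.2,0,0,0]
  ]
}}

```text
time: 15.9
eef_pos: [0.4978, 0.2034, 0.081]
tool_rot: [0.002, 0.536, 0.844, 0.001]
contact_force: [-0.5, -0.3, 0.2]
gripper_width: -0.002
```

Call:
{"fn": "arm_command", "kwargs": {
  "rows": [
    [0,0,-0.1,0,0,0],
    [0,0,-0.2,0,0,0],
    [0,0,-0.3,0,0,0],
    [0,0,-0.4,0,0,0],
    [0,0,-0.4,0,0,0]
  ]
}}

```text
time: 16.52
eef_pos: [0.4979, 0.2035, 0.071]
tool_rot: [0.002, 0.536, 0.844, 0.001]
contact_force: [-0.6, -0.1, 1.6]
gripper_width: 0.002
```

Call:
{"fn": "arm_command", "kwargs": {
  "rows": [
    [0,0.04,-0.04,0,0,0],
    [0,0.04,-0.08,0,0,0],
    [0,0.04,-0.12,0,0,0],
    [0,0.04,-0.12,0,0,0]
  ]
}}

```text
time: 17.02
eef_pos: [0.498, 0.2045, 0.0681]
tool_rot: [0.002, 0.536, 0.844, 0.001]
contact_force: [-1.5, -0.8, 4.4]
gripper_width: 0.002
```

Call:
{"fn": "arm_command", "kwargs": {
  "rows": [
    [0,0,-0.04,0,0,0],
    [0,0,-0.08,0,0,0],
    [0,0,-0.12,0,0,0],
    [0,0,-0.12,0,0,0]
  ]
}}

```text
time: 17.52
eef_pos: [0.498, 0.2045, 0.066]
tool_rot: [0.002, 0.536, 0.844, 0.001]
contact_force: [-5.0, -1.6, 13.1]
gripper_width: 0.003
```

Call:
{"fn": "arm_command", "kwargs": {
  "rows": [
    [0,0,-0.06,0,0,0],
    [0,0,-0.06,0,0,0],
    [0,0,-0.06,0,0,0]
  ]
}}

```text
time: 17.9
eef_pos: [0.498, 0.2045, 0.0658]
tool_rot: [0.002, 0.536, 0.844, 0.001]
contact_force: [-6.6, -2.9, 19.0]
gripper_width: 0.002
```

```bash
python3 - <<'E'
from h import *
im=grab_frame('side');crop(im,295,200,100,110,6,'pics/s11.png')
E
```

```text
(no output)
```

View pics/s11.png

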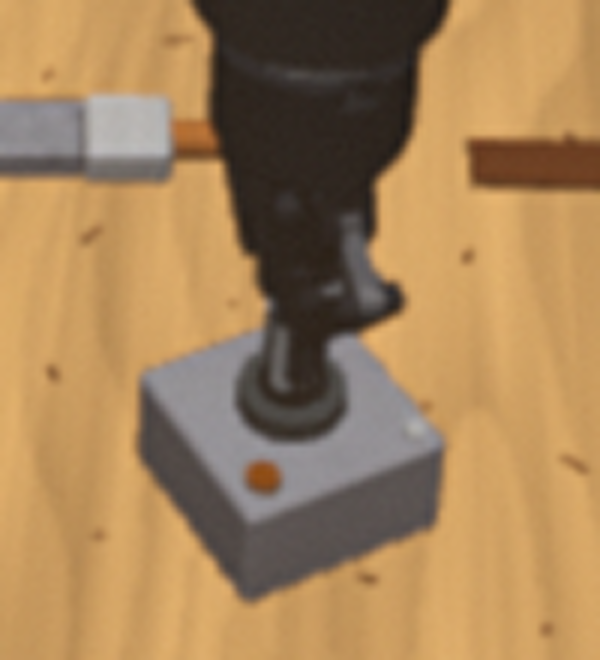

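Hard stop at 19 N after about 6 mm of travel, so the button is fully down. Releasing and lifting clear.

Call:
{"fn": "arm_command", "kwargs": {
  "rows": [
    [0,0,0.3,0,0,0],
    [0,0,0.8,0,0,0],
    [0,0,2,0,0,0],
    [0,0,3.5,0,0,0],
    [0,0,5,0,0,0],
    [0,0,6,0,0,0],
    [0,0,6,0,0,0],
    [0,0,6,0,0,0]
  ]
}}

```text
time: 18.95
eef_pos: [0.4976, 0.2044, 0.2154]
tool_rot: [0.002, 0.536, 0.844, 0.001]
contact_force: [-0.4, -0.2, -0.6]
gripper_width: 0.001
```

```bash
python3 - <<'E'
from h import *
o=env.observe();print(o['time'],o['eef_pos'],o['contact_force'])
a=grab_frame('top')[170:245,370:447];b=grab_frame('side')[235:310,305:382]
cv2.imwrite('pics/f.png',cv2.resize(np.hstack([a,b]),None,fx=5,fy=5,interpolation=cv2.INTER_CUBIC))
E
```

```text
18.95 [0.49762265 0.20437833 0.21538856] [-0.43102006 -0.18068041 -0.64835575]
```

View pics/f.png

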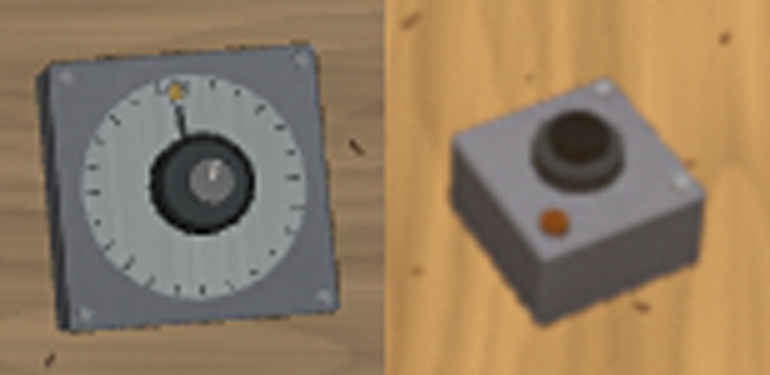

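```bash
python3 - <<'E'
from h import *
a=cv2.imread('pics/s10.png');b=grab_frame('side')
for n,i in(('before',a),('after',b)): print(n,i[276:283,335:342].reshape(-1,3).max(0),i[278:281,337:340].mean((0,1)))
s=camera_params('side')
# housing/button edges in the side view: fingertip travel vs geometry
for z in(.05,.056,.06,.066,.072):print(z,proj(s,[.4975,.205,z]).round(2))
E
```

```text
before [138 134 138] [ 24.66666667  70.88888889 128.77777778]
after [139 135 138] [ 24.88888889  71.66666667 130.        ]
0.05 [343.04 267.22]
0.056 [343.15 265.4 ]
0.06 [343.23 264.18]
0.066 [343.34 262.34]
0.072 [343.46 260.49]
```

```bash
python3 - <<'E'
from h import *
crop(cv2.imread('pics/s10.png'),325,245,40,35,18,'pics/s10d.png')
E
```

```text
(no output)
```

View pics/s10d.png

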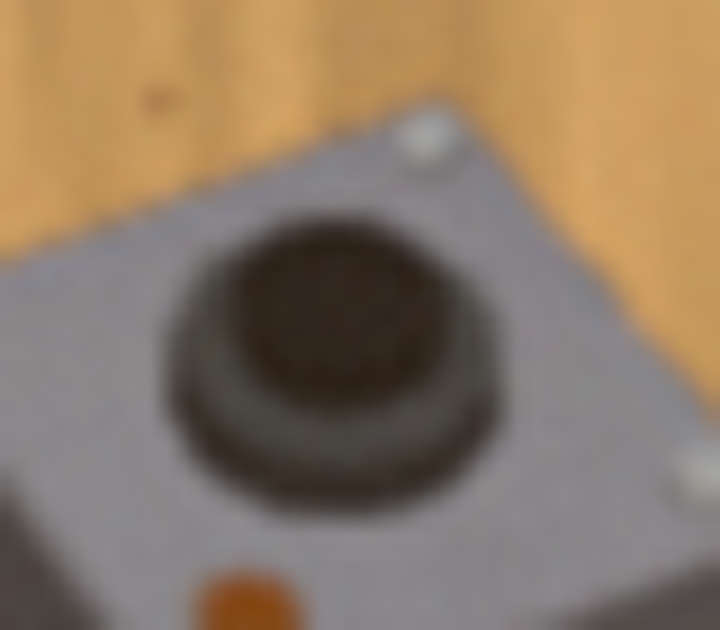

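The side-view geometry puts the button top at about 73 mm and the housing rim at about 58 mm. The stop I met at 66 mm therefore has to be the end of the button's travel, not the housing. Handing in.

```bash
python3 -c "
from station import env
print(env.close_job())"
```

```text
the job is handed in; nothing more can be done
None
```

I set the kiln limiter and pressed the button to arm it, then handed the job in at about 19 s. It reports no verdict.

- **Needle:** I gripped the ribbed ring and pressed until the clutch bit, about 5.4 mm down. I then turned it 39.6° counterclockwise at 11–13 N and let it go. Pictures from the wrist and top cameras afterwards show the needle tip straight in front of the marker, within about a degree.
- **Ring, inner knob and marker:** In the later top views the ring looks up. The inner knob's white line and the brass marker look where they were.
- **Button:** I pressed with shut fingers over about 6 mm of travel, ending on a hard stop at 19 N, then lifted clear. At hand-in the gripper was 0.215 m up, touching nothing.

**Doubts:**
- The amber lamp did not change colour, so full travel is inferred from the force and the camera geometry. They put the stop at 66 mm, the button top at about 73 mm and the housing rim at about 58 mm.
- I saw no contact with the bystanders, but I did not measure their final positions.

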